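# Turn both slates over in their two-way stands

### The arm

A 6-joint arm with a two-finger parallel gripper is mounted at the origin on the work surface. World frame = base frame: x ahead of the robot, y to its left, z up, the work surface at z = 0. Lengths are in mm, angles in degrees, forces in N, time in s.
With the tool pointing down it reaches from about 350 to 850 mm from the base axis. Payload 8.1 kg.
Tool frame: the origin (TCP) lies midway between the tips of the shut fingers; the grasp point (between the pads) lies 19 mm behind it; z points along the fingers, y is the line along which they close (so a half turn about z gives the same grasp; the last joint's range is limited). The gripper opens to 85 mm and grips with 20 to 120 N. Pads are 22 mm wide; open, the fingers measure 114 mm over their backs; the gripper's body (76 mm by 85 mm) begins 54 mm behind the grasp point. The pads swing forward as they close: fully open they stand 13 mm farther back than shut.
Start: joints at [63.747, 7.471, 85.268, -0, 87.261, -4.893], TCP at [218.514, 558.799, 194.792] pointing down, gripper open.
Joint ranges: [-169.43, 169.43], [-51.17, 129.36], [1.28, 143.12], [-76.62, 256.62], [0, 156.53], [-152.29, 152.29]. Speed limits (degrees/s): [136.94, 136.94, 159.86, 180, 180, 180].

### API

Orientations are given as [roll, pitch, yaw] about the fixed x, y, z axes, in that order (R = Rz(yaw) Ry(pitch) Rx(roll)).
In Python, from bench import sense, snapshot, camera_params, hand_in, masks_of, pinpoint gives the robot as it stands.
- The arm moves only by the tool step_arm, never from a script. Its argument "targets" is a list of rows, each an object with "angular": the turn, a rotation vector about the tool's x, y, z scaled (see below), a list of three; "dp": the shift along the tool's x, y, z scaled (see below), a list of three; "fingers": the closure, from 0 (fully open) to 1 (shut). A call has exactly 8 rows; each row is the pose to reach, as a shift and turn from the pose commanded when the call began, along the tool's axes at that moment, turning the shorter way round; what a row does not reach only later rows make up. The controller multiplies each number of a shift by 0.2 m and each number of a turn by 180 degrees. A row lasts 1/8 s, in which the tool goes at most 62.5 mm and 10.7 degrees, less where a joint would pass 70% of its speed; a pose out of reach is approached as far as the arm can. A call with a number of a shift or a turn outside -1 to 1 is refused whole. A call with a gripper value outside its range is refused whole. The fingers move at their own pace and stop on an object; "newtons" is the grip in N (left out, the last holds). Time passes only in rows, so rows that repeat a pose let the fingers close, or fill a call up. It gives the time, the measured TCP pose, the force, the opening and the grip force at its end, in the units of the state.
- sense(): the state, without advancing time (a new reading comes with each control period).
- snapshot(name): name is "scene" or "side" or "wrist"; returns the picture (400x640x3 uint8, blue, green, red); there is no depth.
- camera_params(name): a dict with "vfov" (degrees; the focal length in pixels is half the picture's height over the tangent of half this angle, whatever the lens; pixels are square), "cx", "cy" (the principal point, pixels), "D" ([k1, k2, p1, p2, k3] as OpenCV has them; the pictures are not rectified), "R" (3x3) and "t" (3): a world point X has camera coordinates R X + t. Camera axes: x right, y down, z forward; pixel columns grow to the right and rows downward; lengths in mm; the calibration is good to about 2 mm. A picture is of the moment at which its call begins: read the wrist's pose just before it. camera_params takes no time and is no camera call; for the wrist camera it gives the pose at the moment of the call.
- hand_in(): hands the job in; it is judged then, once.
Trained networks look in the newest picture that a camera, given by its name, has taken for a name from the list of things; names that differ only in an ending like _2 or _b are one class to them, and where a whole thing is asked for, a point or a joint stands for the part that bears it (a point fixed in the world has none). Each returns a list of dicts, best first, with "conf" (0 to 1); they miss things now and then, are a little off and sometimes report something else, mostly with a low value. They report only what shows in the picture. A call takes as long as a camera call. They do not tell look-alikes from the thing itself.
- masks_of(camera, label): "pixels" (400x640 bool, what is visible of it) and "at" ([column, row] in pixels, amid what is visible of it).
- pinpoint(camera, label): "at" ([column, row] in pixels: a listed point, or the origin of a listed thing).
The state is a dict: "time": time; "joint_pos": joint angles; "qd": joint speeds; "joint_efforts": joint torques, N m; "tool_pos": TCP position; "tcp_rot": TCP orientation; "ft_force": force on the tool from outside, world axes, zero at the start; "wrist_torque": the same for the moment, N m; "finger_gap": finger opening in mm; "grip_force": force on a finger pad.
Only numpy, scipy, OpenCV 4.12 (cv2) and the standard library are available. Lean on these libraries where they do the work, as an engineer would, in place of code of your own. Each camera call takes 0.05 s, during which the arm holds its last target. There are 200 camera calls.

### The job

Two framed slates, a larger and a smaller one, lean towards the robot in their two-way stands. Using the fingers, push each of them up past upright so that it tips over and comes to rest leaning on the far side of its own stand, with its ruled face, now underneath, turned up for writing on. Do not pick them up: their bottom edges stay in the grooves all the time; leave everything else on the table as it is.

Things in the scene. Friction and masses are not known exactly. Their poses are not given: they have to be found in the camera images.
- stand_large: fixed pine stand of the larger slate, base 150 (x) x 130 (y) x 14 mm. Groove along y, 20 mm wide between rails 14 mm high, floor 14 mm above the table. Either side of it two slanted rest bars (16 mm wide, at y = -45 and 45 mm), 25 degrees from upright, tops 107 mm high. Origin: under the groove's middle; x from the near (robot's side) to the far rest, z up. Yaw within 23 degrees
- stand_small: stand of the smaller slate, the same in shape, size and axes as stand_large; the two may have changed places (left and right)
- slate_large: loose black slate in a pine frame, 210 wide (y) x 190 high (z) x 12 mm (x), about 0.55 kg. Origin: middle of its bottom edge, in the groove; z up the slate. It leans on the near rest, top towards the robot, up to 15 mm off centre along y. Five thin ruled lines on the underneath face. Pushed away at the top (about 2 N) it turns about its bottom edge; past upright it falls onto the far rest
- slate_large_top (a point): middle of the larger slate's top edge, 190 mm from its origin; at the start about 188 mm above the table and 76 mm on the robot's side of the stand's origin; it rises to about 205 mm when upright
- slate_small: loose black slate in a pine frame, 150 wide (y) x 130 high (z) x 12 mm (x), about 0.26 kg; origin and axes as for the larger one. It leans on the near rest of its stand in the same way, up to 15 mm off centre along y, three ruled lines underneath, and tips over in the same way when pushed at the top (about 1 N)
- slate_small_top (a point): middle of the smaller slate's top edge, 130 mm from its origin; at the start about 134 mm above the table (27 mm above the tops of the rest bars) and 50 mm on the robot's side of the stand's origin; it rises to about 144 mm when upright
- jar: clear glass jar with steel screw lid, 60 mm diameter, 103 mm tall, between the two stands; origin at the centre of its underside
- chalk_holder: green chalk holder lying flat, 114 x 13 x 12 mm, near the robot; origin under its middle
- eraser: slate eraser, pine back on grey felt, 100 x 45 x 32 mm, beyond the jar; origin under its middle
- mug: white mug, 80 mm diameter, 80 mm tall, off to the right; origin at the centre of its underside
- chalk_box: open cardboard chalk box 80 x 110 x 40 mm, near the robot, left of the chalk holder; origin under its middle
- lantern: LED lantern, 96 mm diameter, 188 mm tall with its bail, off to the left; origin at the centre of its underside
There are look-alikes about, which are no part of the job. What is shaped like the slate_large but red is not meant.

How it is judged (in metres and radians):
At the end, for the whole second after the job is handed in: Each slate at rest on the far rest of its own stand: top edge over 60 mm (larger) or 38 mm (smaller) beyond the stand's origin and over 160 mm or 115 mm high; bottom edge in the groove (18 mm across, within 45 mm of mid-groove along it, parallel within 7 degrees) (x of slate_large_top in the frame of stand_large above 0.06 m and z of slate_large_top in the frame of stand_large above 0.16 m and x of slate_large in the frame of stand_large between -0.018 and 0.018 m and y of slate_large in the frame of stand_large between -0.045 and 0.045 m and z of slate_large in the frame of stand_large below 0.03 m and angle between the y axis of slate_large and the y axis of stand_large, either way round below 0.12 rad and linear speed of each of slate_large, slate_small below 0.02 m/s and angular speed of each of slate_large, slate_small below 0.1 rad/s and x of slate_small_top in the frame of stand_small above 0.038 m and z of slate_small_top in the frame of stand_small above 0.115 m and x of slate_small in the frame of stand_small between -0.018 and 0.018 m and y of slate_small in the frame of stand_small between -0.045 and 0.045 m and z of slate_small in the frame of stand_small below 0.03 m and angle between the y axis of slate_small and the y axis of stand_small, either way round below 0.12 rad); the robot touches nothing.
It fails at once if the large slate is lifted: the middle of its bottom edge rises more than 22 mm above the groove floor (height (world z) of slate_large above 0.036 m).
It fails at once if the small slate is lifted: the middle of its bottom edge rises more than 22 mm above the groove floor (height (world z) of slate_small above 0.036 m).
It fails at once if a bystander is moved more than 20 mm (distance of any of jar, chalk_holder, eraser, mug, chalk_box, lantern from where it was at the start of the episode above 0.02 m).
It fails at once if the jar, mug or lantern is tipped (angle between any of jar, mug, lantern's own z axis and vertical above 0.3 rad).
It also fails if it takes over 58 s, if anything falls off the work surface, if the arm or the gripper's body presses on something with over 40 N, if the wrist force passes 120 N, or if a joint passes its speed limit or range.

## Working session

There is one attempt and no reset: what is moved stays moved. The work goes in short steps, Python scripts to look and compute and a tool call to move; the robot and the scene stay as the last step left them, time stands still between calls to the robot, and variables do not carry over. Pictures are saved under pics/ and viewed, at most 10 in all, crops included, and the job is handed in when it is done.

Besides the shell and the picture viewer there is one more tool, called after "Emit:" in YAML: its name, and indented under it one key for each argument. step_arm: Moves the arm, as the interface text tells. Its arguments: {"type":"object","properties":{"targets":{"type":"array","items":{"type":"object","properties":{"angular":{"type":"array","items":{"type":"number","minimum":-1,"maximum":1}},"dp":{"type":"array","items":{"type":"number","minimum":-1,"maximum":1}},"fingers":{"type":"number"}}}},"newtons":{"type":"number"}},"required":["targets"]}

```bash
mkdir -p pics; cat > h.py <<'E'
import numpy as np, cv2
from bench import *
def K(p):
    f=200/np.tan(np.radians(p["vfov"]/2)); return np.array([[f,0,p["cx"]],[0,f,p["cy"]],[0,0,1.]])
def onz(cam,px,z):
    p=camera_params(cam);u=cv2.undistortPoints(np.array([[px]],float),K(p),np.array(p["D"],float))[0,0]
    R=np.array(p["R"]);t=np.array(p["t"]);d=R.T@np.array([u[0],u[1],1]);c=-R.T@t
    return c+d*(z-c[2])/d[2]
def proj(cam,X):
    p=camera_params(cam);return cv2.projectPoints(np.array(X,float).reshape(-1,3),cv2.Rodrigues(np.array(p["R"]))[0],np.array(p["t"],float),K(p),np.array(p["D"],float))[0][:,0]
E
python3 - <<'E'
from h import *
for c in ["scene","side"]:
    cv2.imwrite(f"pics/{c}0.png",snapshot(c))
    for n,z in [("stand_large",0),("stand_small",0),("slate_large_top",188),("slate_small_top",134),("slate_large",14),("slate_small",14),("jar",0),("eraser",0),("lantern",0),("chalk_box",0),("chalk_holder",0),("mug",0)]:
        for r in pinpoint(c,n)[:3]: print(c,n,np.round(r["conf"],2),np.round(r["at"]),onz(c,r["at"],z).round())
print(sense())
E
```

```text
scene stand_large 0.8 [377. 235.] [535. 209.  -0.]
scene stand_large 0.73 [379. 189.] [350. 251.   0.]
scene stand_small 0.93 [242. 253.] [ 555. -234.    0.]
scene stand_small 0.49 [312. 230.] [494.  -3.   0.]
scene slate_large_top 0.92 [372. 182.] [461. 189. 188.]
scene slate_large_top 0.84 [219. 194.] [ 453. -276.  188.]
scene slate_small_top 0.87 [235. 220.] [ 515. -237.  134.]
scene slate_small_top 0.55 [322. 273.] [720.   4. 134.]
scene slate_large 0.86 [270. 178.] [ 268. -126.   14.]
scene slate_large 0.71 [377. 234.] [540. 206.  14.]
scene slate_large 0.47 [242. 254.] [ 566. -232.   14.]
scene slate_small 0.79 [240. 252.] [ 558. -239.   14.]
scene slate_small 0.64 [241. 255.] [ 569. -236.   14.]
scene jar 0.89 [311. 230.] [494.  -6.   0.]
scene eraser 0.97 [319. 276.] [661.   3.   0.]
scene lantern 0.78 [459. 218.] [502. 494.   0.]
scene chalk_box 0.58 [378. 189.] [349. 246.   0.]
scene chalk_box 0.54 [168. 246.] [ 500. -471.    0.]
scene chalk_holder 0.64 [314. 208.] [407.  13.   0.]
scene mug 0.8 [168. 246.] [ 499. -471.    0.]
side stand_large 0.69 [296. 187.] [531. 211.   
[... 763 characters left out ...]
77.    0.]
{'time': 1.3, 'joint_pos': array([ 6.37471758e+01,  7.47136413e+00,  8.52697787e+01,  2.68821199e-04,
        8.72615788e+01, -4.89381200e+00]), 'qd': array([-0.02458117, -0.02406942, -0.02274884, -0.06556316,  0.07366881,
        0.10083334]), 'joint_efforts': array([-1.59777383e-04, -5.69313920e+01, -5.00865304e+01, -1.13420635e-04,
        1.25327460e-03,  3.13988085e-05]), 'tool_pos': array([218.50442999, 558.78227785, 194.77116822]), 'tcp_rot': array([-1.79997311e+02, -4.99716237e-04,  1.58640975e+02]), 'ft_force': array([-0.10771922, -0.7001557 ,  0.16299172]), 'wrist_torque': array([ 0.00635425, -0.00623168,  0.0326905 ]), 'grip_force': 0.0, 'finger_gap': 85.43467352053169}
```

View pics/scene0.png

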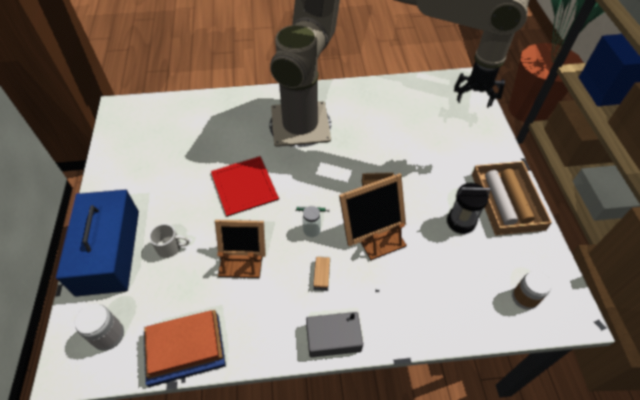

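View pics/side0.png

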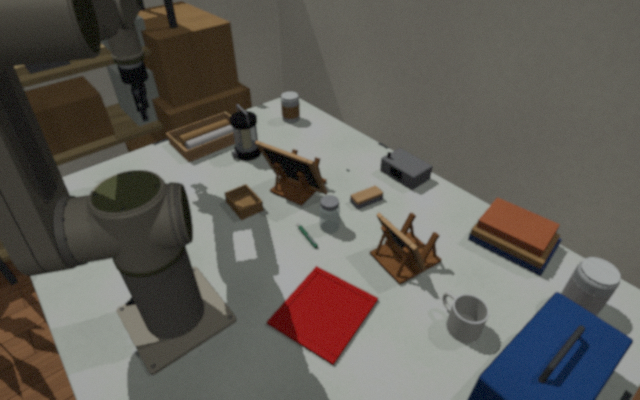

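The scene camera looks from the far side. The larger slate stands at (372,210) and the smaller at (240,238). The red thing shaped like the large slate lies flat at (245,185) and is a look-alike, since the real ones are black in pine frames and stand in stands. Next I fit the poses from the masks and confirm them in a crop.

```bash
cat > fit.py <<'E'
from h import *
from scipy.optimize import least_squares
TH=np.radians(23.6)
def corners(x,y,yaw,off,W,H,th=-TH):
    P=[]
    for s,h in [(1,0),(1,H),(-1,H),(-1,0)]:
        for d in (-6,6):
            lx=h*np.sin(th)+d*np.cos(th); lz=14+h*np.cos(th)-d*np.sin(th); ly=s*W/2+off
            P.append([x+lx*np.cos(yaw)-ly*np.sin(yaw),y+lx*np.sin(yaw)+ly*np.cos(yaw),lz])
    return np.array(P)
E
python3 - <<'E'
from fit import *
img=snapshot("scene"); side=snapshot("side"); ov=img.copy(); os_=side.copy()
for n,W,H,g in [("large",210,190,(540,207)),("small",150,130,(558,-238))]:
    ms={}
    for c in ["scene","side"]:
        for r in masks_of(c,"slate_"+n):
            m=np.array(r["pixels"]);print(n,c,round(r["conf"],2),np.round(r["at"]),m.sum())
            q=proj(c,corners(*g,0,0,W,H)).mean(0)
            if np.hypot(*(np.array(r["at"])-q))<30 and c not in ms: ms[c]=m
    def bl(c,m): return cv2.GaussianBlur(m.astype(np.float32),(0,0),2)
    def res(v):
        o=[]
        for c,m in ms.items():
            X=proj(c,corners(v[0],v[1],v[2],0,W,H)); hull=cv2.convexHull(X.astype(np.float32))
            r=np.zeros((400,640),np.uint8); cv2.fillConvexPoly(r,np.round(hull*16).astype(np.int32),255,cv2.LINE_AA,4)
            o.append((bl(c,r/255.)-bl(c,m))[100:330,180:460].ravel())
        return np.concatenate(o)
    best=min((least_squares(res,[g[0],g[1],a],x_scale=[5,5,.05],diff_step=[.003,.003,.02] if a else None,loss="soft_l1") for a in (-.25,-.1,.1,.25)),key=lambda s:s.cost)
    from scipy.optimize import minimize
    b=minimize(lambda v:(res(v*[1,1,.01])**2).sum(),best.x*[1,1,100],method="Nelder-Mead",options=dict(initial_simplex=np.array([best.x*[1,1,100]]*4)+np.vstack([np.zeros(3),np.diag([8,8,8])])))
    v=b.x*[1,1,.01];print(n,v[:2].round(1),np.degrees(v[2]).round(1),b.fun)
    C=corners(v[0],v[1],v[2],0,W,H);print("top corners",C[[2,4]].round())
    for c,I in (("scene",ov),("side",os_)):
        cv2.polylines(I,[cv2.convexHull(proj(c,C).astype(np.float32)).round().astype(int)],True,(0,255,0),1)
for c in("scene",):pass
a=cv2.resize(ov[165:285,200:420],None,fx=3.4,fy=2.45*1); b2=cv2.resize(os_[130:290,240:460],None,fx=3.4,fy=1.85)
cv2.imwrite("pics/ov.png",np.vstack([a,b2])[:600,:800])
E
```

```text
large scene 0.88 [372. 208.] 3282
large scene 0.76 [246. 184.] 2688
large side 0.96 [293. 164.] 1278
large side 0.59 [324. 313.] 5842
large [540.5 202.8] 15.4 343.04498291015625
top corners [[434. 282. 186.]
 [490.  80. 186.]]
small scene 0.9 [241. 237.] 1585
small side 0.84 [404. 240.] 666
small side 0.6 [326. 212.] 698
small [ 570.2 -235.3] -11.7 238.62889099121094
top corners [[ 529. -150.  131.]
 [ 499. -297.  131.]]
```

View pics/ov.png

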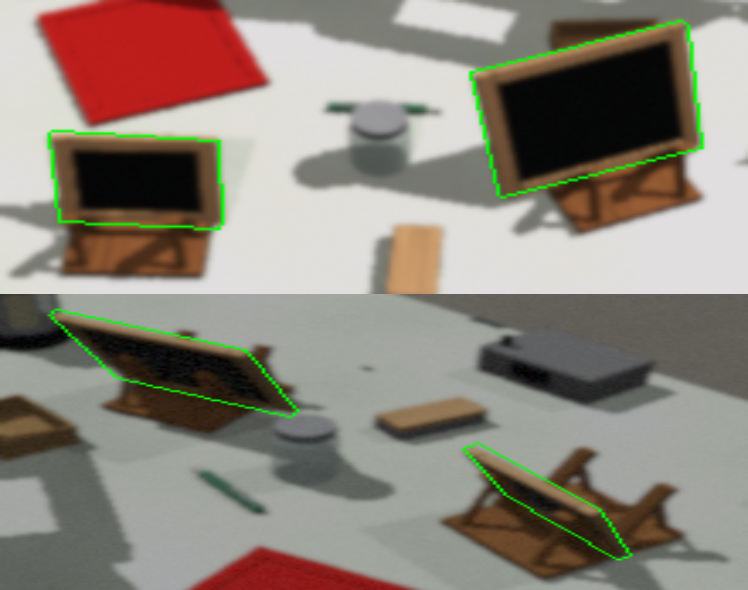

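The green outlines fit both black, pine-framed slates: larger at the top right of the crop, smaller at the left, with the red one lying flat. Origins and yaws are about (540,203) at 15.4° and (570,-235) at -11.7°. I'll push with open fingers, tool x along each stand's x.

Emit:
step_arm:
  targets:
    - {"dp":[-0.1,-0.09,0],"angular":[0,0,-0.03],"fingers":0}
    - {"dp":[-0.25,-0.22,0],"angular":[0,0,-0.07],"fingers":0}
    - {"dp":[-0.4,-0.35,0],"angular":[0,0,-0.12],"fingers":0}
    - {"dp":[-0.55,-0.48,0],"angular":[0,0,-0.16],"fingers":0}
    - {"dp":[-0.7,-0.6,0],"angular":[0,0,-0.204],"fingers":0}
    - {"dp":[-0.8,-0.69,0],"angular":[0,0,-0.204],"fingers":0}
    - {"dp":[-0.83,-0.72,0],"angular":[0,0,-0.204],"fingers":0}
    - {"dp":[-0.83,-0.72,0],"angular":[0,0,-0.204],"fingers":0}

```text
time: 2.6
tool_pos: [320.7, 364.3, 194.9]
tcp_rot: [180.0, 0.0, -164.7]
ft_force: [-0.2, -0.5, 0.3]
finger_gap: 85.5
grip_force: 0.0
```

```bash
cat >> h.py <<'E'
from scipy.spatial.transform import Rotation as Ro
def go(t):
    s=sense();R=Ro.from_euler("xyz",s["tcp_rot"],degrees=True)
    return (R.inv().apply(np.array(t)-s["tool_pos"])/200).round(3)
E
python3 - <<'E'
from h import *
s=sense();print(s["time"],s["tool_pos"],s["tcp_rot"],go([422,170,195]),s["joint_pos"])
E
```

```text
2.6 [320.74436266 364.33615364 194.94365588] [ 1.79973044e+02  1.32867100e-02 -1.64701674e+02] [-2.320e-01 -1.071e+00 -1.000e-03] [ 4.25712109e+01 -1.05892239e+01  1.02984086e+02  1.78868027e-02
  8.75809767e+01 -6.27278689e+01]
```

Emit:
step_arm:
  targets:
    - {"dp":[0,-0.1,0],"angular":[0,0,0],"fingers":0}
    - {"dp":[0,-0.3,0],"angular":[0,0,0],"fingers":0}
    - {"dp":[0,-0.5,0],"angular":[0,0,0],"fingers":0}
    - {"dp":[0,-0.7,0.05],"angular":[0,0,0],"fingers":0}
    - {"dp":[-0.03,-0.9,0.12],"angular":[0,0,0],"fingers":0}
    - {"dp":[-0.08,-1.0,0.2],"angular":[0,0,0],"fingers":0}
    - {"dp":[-0.15,-1.0,0.24],"angular":[0,0,0],"fingers":0}
    - {"dp":[-0.15,-1.0,0.24],"angular":[0,0,0],"fingers":0}

```text
time: 3.6
tool_pos: [402.3, 179.9, 146.1]
tcp_rot: [180.0, -0.1, -164.6]
ft_force: [0.0, 0.0, 0.1]
finger_gap: 85.4
grip_force: 0.0
```

```bash
cat > loc.py <<'E'
from h import *
import sys
s=sense()
for n,o,a in [("large",(540.5,202.8),15.4),("small",(570.2,-235.3),-11.7)]:
    d=s["tool_pos"][:2]-o;a=np.radians(a);print(n,(d@[np.cos(a),np.sin(a)]).round(1),(d@[-np.sin(a),np.cos(a)]).round(1))
print(s["time"],s["tool_pos"].round(1),s["tcp_rot"].round(2),s["ft_force"].round(2))
if len(sys.argv)>1: cv2.imwrite("pics/"+sys.argv[1],np.hstack([cv2.resize(snapshot("side")[100:320,220:480],None,fx=1.5,fy=1.5),cv2.resize(snapshot("scene")[140:300,190:450],None,fx=1.5,fy=330/160)]))
E
python3 loc.py a.png
```

```text
large -139.3 14.6
small -248.6 372.6
3.6 [402.3 179.9 146.1] [ 1.7998e+02 -9.0000e-02 -1.6462e+02] [0.01 0.03 0.14]
```

View pics/a.png

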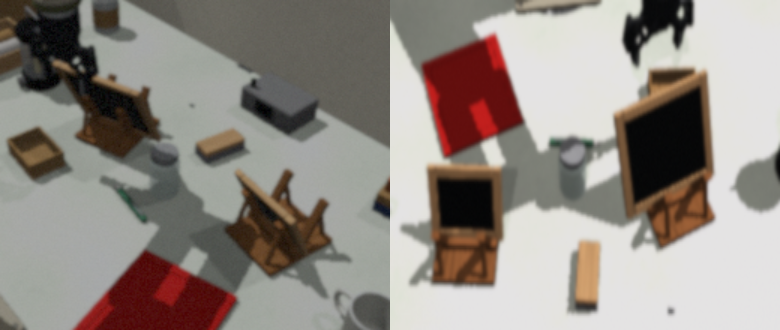

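The side and scene crops show the gripper behind the large slate's top edge, clear of the jar, box and lantern. I start pushing slowly.

Emit:
step_arm:
  targets:
    - {"dp":[-0.06,-0.05,0],"angular":[0,0,0],"fingers":0}
    - {"dp":[-0.12,-0.07,0],"angular":[0,0,0],"fingers":0}
    - {"dp":[-0.17,-0.07,0],"angular":[0,0,0],"fingers":0}
    - {"dp":[-0.21,-0.07,0],"angular":[0,0,0],"fingers":0}
    - {"dp":[-0.25,-0.07,0],"angular":[0,0,0],"fingers":0}
    - {"dp":[-0.3,-0.07,0],"angular":[0,0,0],"fingers":0}
    - {"dp":[-0.35,-0.07,0],"angular":[0,0,0],"fingers":0}
    - {"dp":[-0.4,-0.07,0],"angular":[0,0,0],"fingers":0}

```text
time: 4.7
tool_pos: [484.1, 187.2, 146.8]
tcp_rot: [180.0, -0.0, -164.6]
ft_force: [-0.3, -0.2, 0.6]
finger_gap: 85.1
grip_force: 0.0
```

```bash
python3 loc.py
```

```text
large -58.6 -0.0
small -170.0 396.3
4.7 [484.1 187.2 146.8] [ 180.     -0.   -164.64] [-0.34 -0.24  0.56]
```

```bash
python3 loc.py b.png
```

```text
large -58.6 -0.0
small -170.0 396.3
4.7 [484.1 187.2 146.8] [ 180.     -0.   -164.64] [-0.34 -0.24  0.56]
```

View pics/b.png

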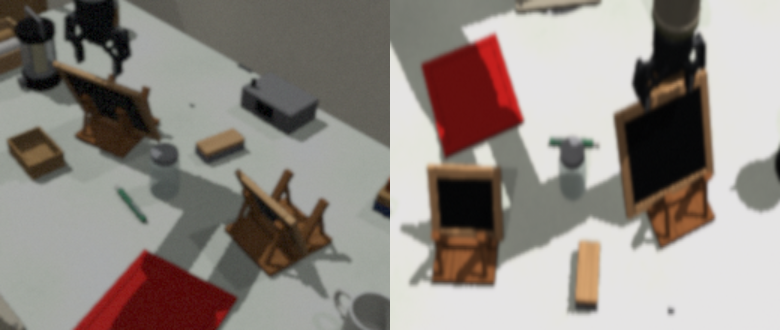

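```bash
python3 - <<'E'
from fit import *
s=sense();T=s["tool_pos"];R=Ro.from_euler("xyz",s["tcp_rot"],degrees=True)
C=corners(540.5,202.8,np.radians(15.4),0,210,190)
o=[]
for c,(x,y) in (("scene",(320,100)),("side",(230,90))):
    I=snapshot(c);I=cv2.resize(I[y:y+120,x:x+110],None,fx=3.6,fy=4)
    def d(P,col):
        for q in proj(c,P): cv2.circle(I,(int((q[0]-x)*3.6),int((q[1]-y)*4)),3,col,-1)
    d(C,(0,255,0));d(R.apply([[0,0,0],[0,43,-13],[0,-43,-13],[0,0,-73]])+T,(0,0,255));o.append(I)
cv2.imwrite("pics/c.png",np.hstack(o))
E
```

```text
(no output)
```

View pics/c.png

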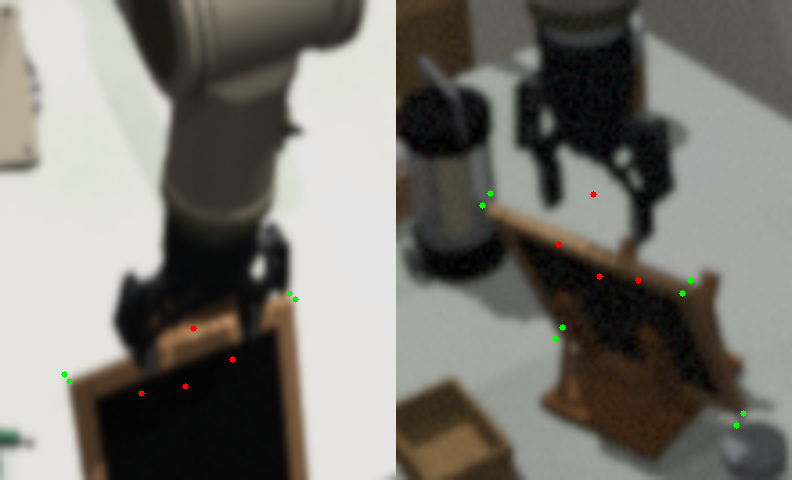

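```bash
python3 - <<'E'
from h import *
from scipy.optimize import least_squares
s=sense();T=s["tool_pos"];R=Ro.from_euler("xyz",s["tcp_rot"],degrees=True)
for a,b in [((148,372),(641,243)),((252,333),(549,207))]:
    A=np.array([320+a[0]/3.6,100+a[1]/4]);B=np.array([230+(b[0]-396)/3.6,90+b[1]/4])
    r=least_squares(lambda X:np.r_[proj("scene",X)[0]-A,proj("side",X)[0]-B],T);print(r.x.round(),r.fun.round(1),R.inv().apply(r.x-T).round())
E
```

```text
[500. 148. 191.] [-0.3  0.3 -0.3 -0.2] [ -5. -42. -44.]
[473. 241. 189.] [-0.3  0.4 -0.4 -0.3] [ -4.  55. -43.]
```

The fingertips sit at about z=190, so they slid over the slate's top edge without moving it. The open tips are 43 mm above the reported TCP. I lift, back off, lower and check again.

Emit:
step_arm:
  targets:
    - {"dp":[0,0,-0.05],"angular":[0,0,0],"fingers":0}
    - {"dp":[0,0,-0.1],"angular":[0,0,0],"fingers":0}
    - {"dp":[0.1,0,-0.1],"angular":[0,0,0],"fingers":0}
    - {"dp":[0.25,0,-0.1],"angular":[0,0,0],"fingers":0}
    - {"dp":[0.4,0,-0.1],"angular":[0,0,0],"fingers":0}
    - {"dp":[0.4,0,0],"angular":[0,0,0],"fingers":0}
    - {"dp":[0.4,0,0.13],"angular":[0,0,0],"fingers":0}
    - {"dp":[0.4,0,0.13],"angular":[0,0,0],"fingers":0}

```text
time: 5.9
tool_pos: [404.9, 165.4, 119.8]
tcp_rot: [-180.0, -0.2, -164.6]
ft_force: [0.1, 0.6, -0.3]
finger_gap: 85.5
grip_force: 0.0
```

```bash
cat > c.py <<'E'
from fit import *
import sys
n,xs,ys,xd,yd=sys.argv[1],*map(int,sys.argv[2:6])
s=sense();T=s["tool_pos"];R=Ro.from_euler("xyz",s["tcp_rot"],degrees=True)
o=[]
for c,(x,y) in (("scene",(xs,ys)),("side",(xd,yd))):
    I=snapshot(c);I=cv2.resize(I[y:y+140,x:x+100],None,fx=4,fy=4)
    for q in proj(c,R.apply([[0,0,0],[0,48,-43],[0,-48,-43]])+T): cv2.circle(I,(int((q[0]-x)*4),int((q[1]-y)*4)),3,(0,0,255),-1)
    o.append(I)
cv2.imwrite("pics/"+n,np.hstack(o))
E
python3 c.py d.png 320 90 230 80; python3 loc.py
```

```text
large -138.8 0.0
small -241.5 359.7
6.0 [406.7 165.9 122. ] [ 1.8000e+02  5.0000e-02 -1.6464e+02] [ 0.34 -0.4  -0.37]
```

View pics/d.png

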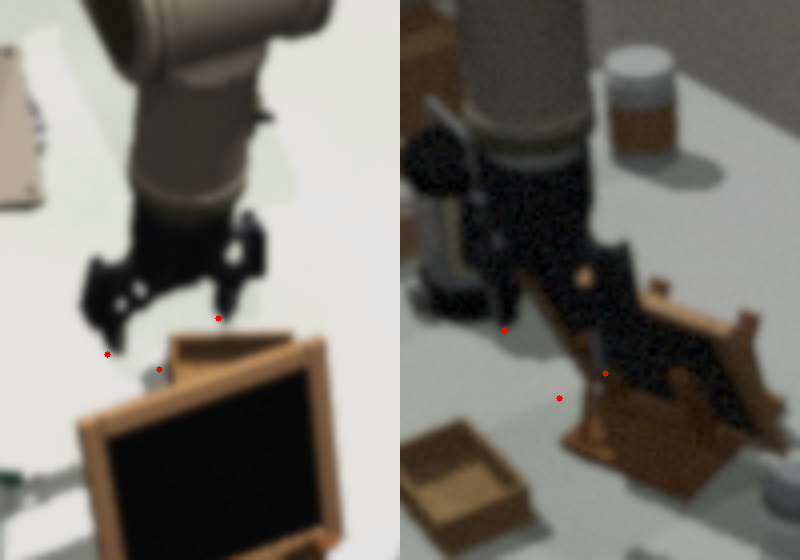

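The tips now match the marks, at z about 165, on the robot's side below the large slate's top edge. I push.

Emit:
step_arm:
  targets:
    - {"dp":[-0.06,0,0],"angular":[0,0,0],"fingers":0}
    - {"dp":[-0.12,0,0],"angular":[0,0,0],"fingers":0}
    - {"dp":[-0.17,0,0],"angular":[0,0,0],"fingers":0}
    - {"dp":[-0.21,0,0],"angular":[0,0,0],"fingers":0}
    - {"dp":[-0.25,0,0],"angular":[0,0,0],"fingers":0}
    - {"dp":[-0.29,0,0],"angular":[0,0,0],"fingers":0}
    - {"dp":[-0.33,0,0],"angular":[0,0,0],"fingers":0}
    - {"dp":[-0.37,0,0],"angular":[0,0,0],"fingers":0}

```text
time: 7.0
tool_pos: [478.2, 185.5, 120.8]
tcp_rot: [-180.0, 0.0, -164.6]
ft_force: [-0.8, -0.4, 1.0]
finger_gap: 85.5
grip_force: 0.5
```

```bash
cat > tip.py <<'E'
from fit import *
import sys
n,W,H,v=("large",210,190,(540.5,202.8,np.radians(15.4))) if sys.argv[1]=="l" else ("small",150,130,(570.2,-235.3,np.radians(-11.7)))
for c in ("scene","side"):
    snapshot(c);m=None
    for r in masks_of(c,"slate_"+n)+masks_of(c,"slate_"+("small" if n=="large" else "large")):
        q=proj(c,corners(*v,0,W,H,0)).mean(0)
        if np.hypot(*(np.array(r["at"])-q))<35: m=np.array(r["pixels"]);break
    if m is None: print(c,"none");continue
    best=[]
    for t in range(-30,32,2):
        h=cv2.convexHull(proj(c,corners(*v,0,W,H,np.radians(t))).astype(np.float32)).round().astype(np.int32)
        k=np.zeros((400,640),np.uint8);cv2.fillConvexPoly(k,h,1);best.append(((m&(k>0)).sum()/(m|(k>0)).sum(),t))
    print(c,[(round(float(a),2),b) for a,b in sorted(best)[::-1][:3]])
for w in ("slate_"+n,"slate_"+n+"_top"):
    for c in ("scene","side"):
        for r in pinpoint(c,w)[:2]: print(w,c,round(r["conf"],2),np.round(r["at"]))
E
python3 tip.py l;python3 loc.py
```

```text
scene [(0.93, -14), (0.91, -16), (0.91, -12)]
side [(0.74, -14), (0.73, -16), (0.7, -12)]
slate_large scene 0.64 [374. 236.]
slate_large side 0.97 [290. 292.]
slate_large side 0.61 [302. 184.]
slate_large_top scene 0.83 [378. 190.]
slate_large_top scene 0.81 [219. 196.]
slate_large_top side 0.65 [359. 329.]
slate_large_top side 0.59 [290. 145.]
large -65.4 -0.1
small -176.1 393.1
7.5 [477.5 185.4 120.8] [-180.     -0.   -164.64] [-0.91 -0.56 -0.54]
```

Emit:
step_arm:
  targets:
    - {"dp":[-0.05,0,0],"angular":[0,0,0],"fingers":0}
    - {"dp":[-0.1,0,0],"angular":[0,0,0],"fingers":0}
    - {"dp":[-0.15,0,0],"angular":[0,0,0],"fingers":0}
    - {"dp":[-0.2,0,0],"angular":[0,0,0],"fingers":0}
    - {"dp":[-0.25,0,0],"angular":[0,0,0],"fingers":0}
    - {"dp":[-0.3,0,0],"angular":[0,0,0],"fingers":0}
    - {"dp":[-0.35,0,0],"angular":[0,0,0],"fingers":0}
    - {"dp":[-0.39,0,0],"angular":[0,0,0],"fingers":0}

```text
time: 8.5
tool_pos: [553.5, 206.2, 120.8]
tcp_rot: [-180.0, 0.0, -164.6]
ft_force: [-0.2, -0.0, 0.8]
finger_gap: 85.6
grip_force: 0.0
```

```bash
python3 loc.py; python3 tip.py l
```

```text
large 13.5 -0.2
small -105.8 429.0
8.5 [553.5 206.2 120.8] [-180.      0.   -164.64] [-0.21 -0.    0.78]
scene [(0.75, 14), (0.74, 16), (0.67, 12)]
side [(0.78, 22), (0.78, 24), (0.77, 26)]
slate_large scene 0.88 [373. 235.]
slate_large scene 0.71 [269. 177.]
slate_large side 0.83 [298. 186.]
slate_large side 0.76 [292. 291.]
slate_large_top scene 0.76 [218. 195.]
slate_large_top scene 0.75 [393. 213.]
slate_large_top side 0.61 [362. 330.]
slate_large_top side 0.57 [313. 130.]
```

It has tipped. I retreat straight back, then up.

Emit:
step_arm:
  targets:
    - {"dp":[0.1,0,0],"angular":[0,0,0],"fingers":0}
    - {"dp":[0.3,0,0],"angular":[0,0,0],"fingers":0}
    - {"dp":[0.5,0,-0.1],"angular":[0,0,0],"fingers":0}
    - {"dp":[0.7,0,-0.3],"angular":[0,0,0],"fingers":0}
    - {"dp":[0.8,0,-0.5],"angular":[0,0,0],"fingers":0}
    - {"dp":[0.8,0,-0.55],"angular":[0,0,0],"fingers":0}
    - {"dp":[0.8,0,-0.55],"angular":[0,0,0],"fingers":0}
    - {"dp":[0.8,0,-0.55],"angular":[0,0,0],"fingers":0}

```text
time: 10.0
tool_pos: [398.2, 163.6, 229.1]
tcp_rot: [180.0, -0.1, -164.6]
ft_force: [0.7, 0.1, -0.6]
finger_gap: 85.3
grip_force: 0.0
```

```bash
python3 loc.py e.png; python3 tip.py l; python3 -c "
from h import *
print(go([415,-30,230]))"
```

```text
large -147.7 -0.0
small -249.4 355.7
10.0 [398.2 163.6 229.1] [ 1.8000e+02 -1.5000e-01 -1.6464e+02] [ 0.73  0.14 -0.65]
scene [(0.63, 22), (0.61, 24), (0.53, 20)]
side [(0.9, 22), (0.89, 24), (0.89, 20)]
slate_large scene 0.87 [267. 179.]
slate_large scene 0.86 [373. 230.]
slate_large side 0.93 [300. 185.]
slate_large side 0.85 [291. 293.]
slate_large_top scene 0.85 [393. 221.]
slate_large_top scene 0.8 [219. 194.]
slate_large_top side 0.72 [311. 132.]
slate_large_top side 0.71 [405. 258.]
[ 0.177 -0.956  0.004]
```

View pics/e.png

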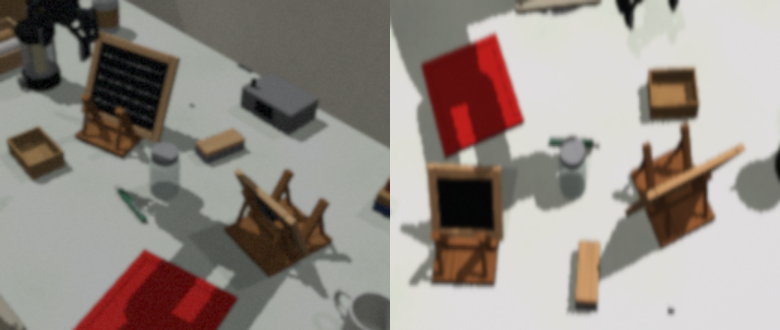

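The large slate now leans on the far rest with its ruled face up, in its own stand, and the other things are unmoved. Next the small one.

Emit:
step_arm:
  targets:
    - {"dp":[0.02,-0.1,0],"angular":[0,0,0.02],"fingers":0}
    - {"dp":[0.06,-0.3,0],"angular":[0,0,0.05],"fingers":0}
    - {"dp":[0.1,-0.5,0],"angular":[0,0,0.09],"fingers":0}
    - {"dp":[0.13,-0.7,0],"angular":[0,0,0.12],"fingers":0}
    - {"dp":[0.16,-0.88,0],"angular":[0,0,0.151],"fingers":0}
    - {"dp":[0.18,-0.95,0],"angular":[0,0,0.151],"fingers":0}
    - {"dp":[0.18,-0.956,0],"angular":[0,0,0.151],"fingers":0}
    - {"dp":[0.18,-0.956,0],"angular":[0,0,0.151],"fingers":0}

```text
time: 11.6
tool_pos: [414.5, -29.4, 230.8]
tcp_rot: [180.0, -0.0, 168.3]
ft_force: [-0.2, 0.9, -0.1]
finger_gap: 85.5
grip_force: 0.0
```

```bash
python3 loc.py;python3 -c "
from h import *
print(go([463,-213,75]))"
```

```text
large -183.1 -190.4
small -194.2 170.1
11.6 [414.5 -29.4 230.8] [179.97  -0.   168.27] [-0.18  0.92 -0.1 ]
[-0.424 -0.85   0.779]
```

Emit:
step_arm:
  targets:
    - {"dp":[0,-0.15,0],"angular":[0,0,0],"fingers":0}
    - {"dp":[0,-0.4,0],"angular":[0,0,0],"fingers":0}
    - {"dp":[0,-0.65,0.1],"angular":[0,0,0],"fingers":0}
    - {"dp":[-0.1,-0.82,0.3],"angular":[0,0,0],"fingers":0}
    - {"dp":[-0.2,-0.85,0.5],"angular":[0,0,0],"fingers":0}
    - {"dp":[-0.25,-0.85,0.68],"angular":[0,0,0],"fingers":0}
    - {"dp":[-0.3,-0.85,0.775],"angular":[0,0,0],"fingers":0}
    - {"dp":[-0.38,-0.85,0.775],"angular":[0,0,0],"fingers":0}

```text
time: 12.6
tool_pos: [453.1, -209.9, 73.2]
tcp_rot: [179.9, -0.2, 168.3]
ft_force: [0.1, 0.3, -0.2]
finger_gap: 85.2
grip_force: 0.0
```

```bash
python3 loc.py; python3 c.py f.png 190 150 360 170
```

```text
large -193.8 -374.6
small -119.8 1.2
12.6 [ 453.1 -209.9   73.2] [179.9   -0.25 168.31] [ 0.11  0.28 -0.21]
```

View pics/f.png

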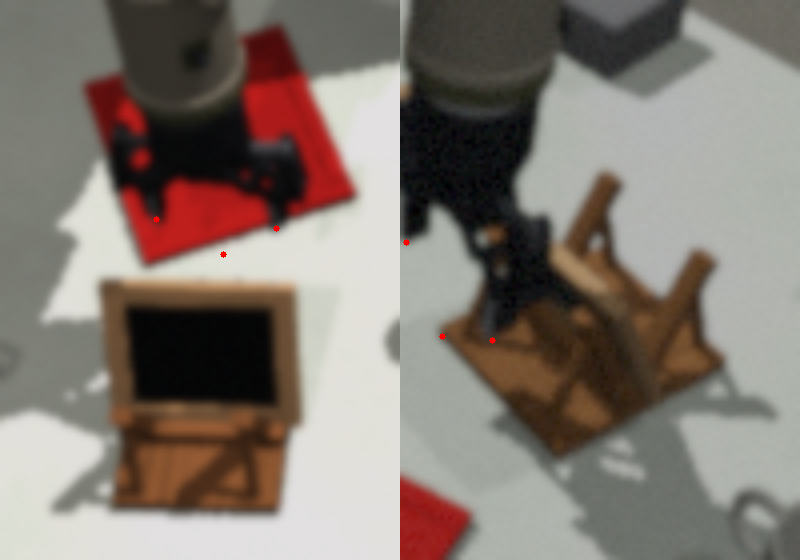

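The tips match the marks, at z about 118, behind the small slate and above its rest bars. I push.

Emit:
step_arm:
  targets:
    - {"dp":[-0.08,0,0],"angular":[0,0,0],"fingers":0}
    - {"dp":[-0.15,0,0],"angular":[0,0,0],"fingers":0}
    - {"dp":[-0.2,0,0],"angular":[0,0,0],"fingers":0}
    - {"dp":[-0.24,0,0],"angular":[0,0,0],"fingers":0}
    - {"dp":[-0.28,0,0],"angular":[0,0,0],"fingers":0}
    - {"dp":[-0.32,0,0],"angular":[0,0,0],"fingers":0}
    - {"dp":[-0.36,0,0],"angular":[0,0,0],"fingers":0}
    - {"dp":[-0.4,0,0],"angular":[0,0,0],"fingers":0}

```text
time: 13.7
tool_pos: [532.9, -228.7, 75.8]
tcp_rot: [-180.0, 0.0, 168.2]
ft_force: [-0.0, 0.3, 0.6]
finger_gap: 85.3
grip_force: 0.1
```

```bash
python3 loc.py; python3 tip.py s|head -2
```

```text
large -121.9 -414.0
small -37.9 -1.1
13.7 [ 532.9 -228.7   75.8] [-180.      0.    168.17] [-0.01  0.28  0.58]
scene [(0.83, -8), (0.81, -10), (0.81, -6)]
side [(0.65, -10), (0.65, -8), (0.63, -12)]
```

Emit:
step_arm:
  targets:
    - {"dp":[-0.03,0,0],"angular":[0,0,0],"fingers":0}
    - {"dp":[-0.06,0,0],"angular":[0,0,0],"fingers":0}
    - {"dp":[-0.09,0,0],"angular":[0,0,0],"fingers":0}
    - {"dp":[-0.12,0,0],"angular":[0,0,0],"fingers":0}
    - {"dp":[-0.15,0,0],"angular":[0,0,0],"fingers":0}
    - {"dp":[-0.18,0,0],"angular":[0,0,0],"fingers":0}
    - {"dp":[-0.21,0,0],"angular":[0,0,0],"fingers":0}
    - {"dp":[-0.23,0,0],"angular":[0,0,0],"fingers":0}

```text
time: 15.2
tool_pos: [577.8, -238.1, 75.8]
tcp_rot: [-180.0, 0.0, 168.2]
ft_force: [0.2, 0.3, -0.1]
finger_gap: 85.6
grip_force: 0.0
```

```bash
python3 loc.py; python3 tip.py s|head -2
```

```text
large -81.1 -435.0
small 8.0 -1.2
15.2 [ 577.8 -238.1   75.8] [-180.      0.    168.18] [ 0.19  0.29 -0.09]
scene [(0.47, 20), (0.44, 18), (0.43, 22)]
side [(0.75, 14), (0.75, 16), (0.75, 12)]
```

Tipped. I retreat the same way.

Emit:
step_arm:
  targets:
    - {"dp":[0.1,0,0],"angular":[0,0,0],"fingers":0}
    - {"dp":[0.25,0,0],"angular":[0,0,0],"fingers":0}
    - {"dp":[0.4,0,0],"angular":[0,0,0],"fingers":0}
    - {"dp":[0.6,0,-0.1],"angular":[0,0,0],"fingers":0}
    - {"dp":[0.75,0,-0.3],"angular":[0,0,0],"fingers":0}
    - {"dp":[0.8,0,-0.5],"angular":[0,0,0],"fingers":0}
    - {"dp":[0.8,0,-0.6],"angular":[0,0,0],"fingers":0}
    - {"dp":[0.8,0,-0.6],"angular":[0,0,0],"fingers":0}

```text
time: 16.7
tool_pos: [421.9, -206.0, 198.0]
tcp_rot: [-179.9, 0.2, 168.2]
ft_force: [-0.4, 0.1, 0.3]
finger_gap: 85.2
grip_force: 0.0
```

```bash
python3 tip.py s; python3 tip.py l|head -2;  python3 loc.py g.png
```

```text
scene [(0.47, 20), (0.45, 22), (0.44, 18)]
side [(0.89, 18), (0.89, 16), (0.87, 20)]
slate_small scene 0.59 [243. 254.]
slate_small side 0.72 [407. 255.]
slate_small_top scene 0.72 [232. 250.]
slate_small_top side 0.8 [424. 216.]
scene [(0.59, 24), (0.56, 22), (0.48, 20)]
side [(0.87, 22), (0.87, 24), (0.86, 18)]
large -223.7 -361.6
small -152.4 -0.8
17.7 [ 420.8 -205.2  195.9] [-1.8000e+02  1.0000e-02  1.6818e+02] [-0.21 -0.3   0.46]
```

View pics/g.png

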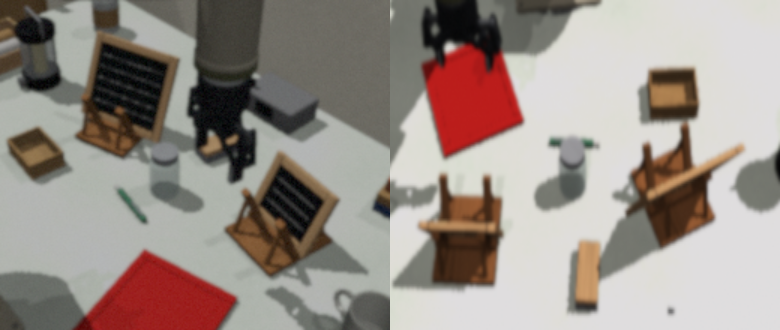

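Both slates show their ruled faces, leaning on the far rests. One numerical check of the top edges before handing in.

```bash
python3 - <<'E'
from h import *
for n,a,b,z,o,y in [("l",(349,243),(426.5,212),188,(540.5,202.8),15.4),("s",(208.7,249),(264.5,252),133,(570.2,-235.3),-11.7)]:
    A,B=onz("scene",a,z),onz("scene",b,z);d=B-A;m=((A+B)/2)[:2]-o;r=np.radians(y)
    print(n,"yaw",np.degrees(np.arctan2(-d[0],d[1])).round(1),"stand",y,"len",np.hypot(*d[:2]).round(),"loc",(m@[np.cos(r),np.sin(r)]).round(),(m@[-np.sin(r),np.cos(r)]).round())
E
```

```text
l yaw 18.1 stand 15.4 len 252.0 loc 83.0 -19.0
s yaw -10.0 stand -11.7 len 163.0 loc 49.0 13.0
```

```bash
python3 -c "
from bench import *
print(hand_in())"
```

```text
the job is handed in; nothing more can be done
None
```

I tipped both slates over; in the last pictures they lean on the far rests of their own stands, ruled faces up, with nothing else visibly moved, and the job was handed in at about 18 s (no verdict was returned).

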